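# Unlock the sample slide and run it home

## Robot

A 6-joint arm with a two-finger parallel gripper is mounted at the origin on the work surface. World frame = base frame: x ahead of the robot, y to its left, z up, the work surface at z = 0. Lengths are in m, angles in rad, forces in N, time in s.
With the tool pointing down it reaches from about 0.3 to 0.85 m from the base axis. Payload 5.4 kg.
Tool frame: the origin (TCP) lies midway between the tips of the shut fingers; the grasp point (between the pads) lies 19 mm behind it (env.hold_point_z is the z of the grasp point in the tool frame, in m); z points along the fingers, y is the line along which they close (so a half turn about z gives the same grasp; the last joint's range is limited). The gripper opens to 85 mm and grips with 20 to 120 N. Pads are 22 mm wide; open, the fingers measure 114 mm over their backs; the gripper's body (76 mm by 85 mm) begins 54 mm behind the grasp point. The pads swing forward as they close: fully open they stand 13 mm farther back than shut.
Start: joints at [-1.43, 0.158, 1.597, -0, 1.386, -0.21], TCP at [0.198, -0.54, 0.231] pointing down, gripper open.
Joint ranges: [-2.91, 2.91], [-0.94, 2.29], [0.18, 2.7], [-1.29, 4.43], [0.17, 2.64], [-3, 3]. Speed limits (rad/s): [2.57, 2.57, 3.14, 3.14, 3.14, 3.14].

## Interface

Orientations are given as a rotation vector (axis times angle).
In Python, from plant import sensors, eyes, job, env gives the robot as it stands.
- The arm moves only by the tool move_arm, never from a script. Its argument "series" is a list of rows, each a list of 7 numbers: the shift along the tool's x, y, z each as a share of 0.12 m, from -1 to 1, then the turn, a rotation vector about the tool's x, y, z each as a share of 0.5 rad, from -1 to 1, then the opening, from 0 (shut) to 1 (fully open). A call has 1 to 12 rows; each row is the pose to reach, as a shift and turn from the pose commanded when the call began, along the tool's axes at that moment; what a row does not reach only later rows make up. A row lasts 1/12 s, in which the tool goes at most 41.7 mm and 7.16 degrees, less where a joint would pass 70% of its speed; a pose out of reach is approached as far as the arm can. A call with a number of a shift or a turn outside -1 to 1 is refused whole. A call with a gripper value outside its range is refused whole. The fingers move at their own pace and stop on an object; "squeeze" is the grip in N (left out, the last holds). Time passes only in rows, so rows that repeat a pose let the fingers close. It gives the time, the measured TCP pose, the force, the opening and the grip force at its end, in the units of the state.
- sensors.get_state(): the state, without advancing time (a new reading comes with each control period).
- eyes.get_image(name): name is "scene" or "side" or "wrist"; returns the picture (400x640x3 uint8, red, green, blue); there is no depth.
- eyes.get_calibration(name): a dict with "camera_matrix" (3x3 intrinsics, pixels), "k1" (the pictures are not rectified: a ray, as slopes to the right and down, at radius r is drawn at 1 + k1 r^2 times it, then the intrinsics apply), "R" (3x3) and "t" (3): a world point X has camera coordinates R X + t. Camera axes: x right, y down, z forward; pixel columns grow to the right and rows downward; lengths in m; the calibration is good to about 2 mm. A picture is of the moment at which its call begins: read the wrist's pose just before it. get_calibration takes no time and is no camera call; for the wrist camera it gives the pose at the moment of the call.
- job.finish_job(): hands the job in; it is judged then, once.
The state is a dict: "time_s": time; "joint_pos": joint angles; "qd": joint speeds; "tau": joint torques, N m; "tcp_pos": TCP position; "tcp_rot": TCP orientation; "force": force on the tool from outside, world axes, zero at the start; "wrist_torque": the same for the moment, N m; "gripper_width": finger opening in m; "finger_force": force on a finger pad.
Only numpy, scipy, OpenCV 4.12 (cv2) and the standard library are available. Lean on these libraries where they do the work, as an engineer would, in place of code of your own. Each camera call takes 0.05 s, during which the arm holds its last target. There are 200 camera calls.

## Task

On the bench stands a short sample transfer slide. With closed fingertips, press the carriage's round lock button down and, keeping it held down, push the carriage along its rail until it is fully home against the end stop block; then let the button spring back up, so that the carriage is locked there. Do not pick anything up: the steel sample puck stays lying in its nest on the carriage, and everything else on the bench stays where it is.

Things in the scene. Friction and masses are not known exactly. Their poses are not given: they have to be found in the camera images.
- slide_base: The fixed base of the sample slide: a dark steel plate 320 x 110 x 12 mm bolted to the bench, with a plain steel rail 50 mm wide on it (rail top 34 mm above the bench). Origin: centre of the plate's underside, at bench height. Its +x axis is the direction in which the carriage slides to the end stop; z is up. It stands at a different place and heading each time.
- stop_face (a point): Centre of the end stop block's face that the carriage's nose comes to rest against. The block is aluminium, 45 mm along the slide, 84 mm wide, its top 72 mm above the bench with a steel clamp screw to 84 mm (no part of the job). The point lies 80 mm from the base's origin along its +x, 43 mm above the bench.
- carriage (a joint): How far the carriage has slid from its parked place, in m: 0 parked (start), 0.090 fully home against the end stop block. Friction about 1.5 N. While the lock button is up the carriage is held by a toothed lock inside the rail (about 2 mm of play); let go anywhere on the way, the lock drops into the next notch, one every 15 mm, the last one at 0.090 (it takes the lock only from about 0.088 on).
- carriage_nose (a point): Middle of the carriage's front end face. The carriage is a bare aluminium block 130 mm along the slide, 70 mm wide, its flat top 52 mm above the bench. Seen from the nose backwards: sample nest centred 31 mm back, push plate 75 to 83 mm back, lock button centred 109 mm back.
- lock_button (a joint): How far the lock button is pressed, in m: 0 up, 0.008 at its bottom. The carriage is free when it is pressed more than about 0.005. Spring: starts to move at about 2.5 N, 6 N at the bottom; it springs back up when let go (unless the lock stands between notches).
- button_top (a point): Centre of the flat top of the round lock button (black plastic, 30 mm diameter), 64 mm above the bench when up, 12 mm proud of the carriage's top; it goes down with the button and travels with the carriage. Fully pressed it still stands 4 mm proud of the carriage.
- push_plate (a point): Middle of the top edge of the push plate's rear face, the face towards the button. The plate is an upright aluminium tab on the carriage, 8 mm thick along the slide, 44 mm across, 30 mm high (top 82 mm above the bench). Its rear face is 26 mm from the button's centre, on the end stop's side: a fingertip that stands on the button and is moved towards the end stop pushes against it, and drags the carriage by friction before it gets there.
- nest (a point): Centre of the floor of the sample nest on the carriage's top: a square recess 26 mm inside with a dark rim 5 mm high.
- puck: Steel sample puck, 24 mm diameter, 12 mm high, waisted, about 35 g, loose in the nest. Origin: centre of its underside. It rides on the carriage and must stay lying in its nest.
- jar: Bystander: to be left where it is. Glass jar with a black lid, 42 mm diameter, 52 mm high. Origin: centre of its underside.
- tweezers: Bystander: to be left where it is. Flat steel tweezers, 115 x 11 x 5 mm, lying beside the slide. Origin: underside, middle.
- screwdriver: Bystander: to be left where it is. Black-handled screwdriver, 150 mm long, lying down. Origin: underside.
- sample_tray: Bystander: to be left where it is. White compartment tray 90 x 70 x 25 mm. Origin: centre of its underside.
- dish: Bystander: to be left where it is. Shallow white round dish, 80 mm diameter, 16 mm high. Origin: centre of its underside.
- weight: Bystander: to be left where it is. Brass cylinder, 38 mm diameter, 30 mm high. Origin: centre of its underside.

How it is judged:
By the outcome, as a careful person would: the job done as asked, in the order asked, and still so for the second after the job is handed in, with the robot touching nothing.
It also fails if it takes over 32 s, if anything falls off the work surface, if the arm or the gripper's body presses on something with over 40 N, if the wrist force passes 120 N, or if a joint passes its speed limit or range.

## Working session

There is one attempt and no reset: what is moved stays moved. The work goes in short steps, Python scripts to look and compute and a tool call to move; the robot and the scene stay as the last step left them, time stands still between calls to the robot, and variables do not carry over. Pictures are saved under pics/ and viewed, at most 10 in all, crops included, and the job is handed in when it is done.

Besides the shell and the picture viewer there is one more tool, called as name(argument=value, ...), one argument or row to a line, values as JSON. move_arm: Moves the arm, as the interface text tells. Its arguments: {"type":"object","properties":{"series":{"type":"array","items":{"type":"array","items":{"type":"number","minimum":-1,"maximum":1}}},"squeeze":{"type":"number"}},"required":["series"]}

```bash
mkdir -p pics; cat > h.py <<'E'
import numpy as np, cv2
from plant import sensors, eyes, job, env
def ray(c,u,v):
    K=np.array(c["camera_matrix"]);R=np.array(c["R"]);t=np.array(c["t"])
    d=np.array([c["k1"],0,0,0],float)
    p=cv2.undistortPoints(np.array([[[u,v]]],float),K,d)[0,0]
    return -R.T@t, R.T@np.array([p[0],p[1],1])
def onz(c,u,v,z):
    o,d=ray(c,u,v); return o+d*(z-o[2])/d[2]
def proj(c,X):
    K=np.array(c["camera_matrix"]);R=np.array(c["R"]);t=np.array(c["t"],float)
    return cv2.projectPoints(np.array(X,float).reshape(-1,1,3),cv2.Rodrigues(R)[0],t,K,np.array([c["k1"],0,0,0],float))[0][:,0]
E
python3 - <<'E'
from h import *
for n in ("scene","side"):
    im=eyes.get_image(n); cv2.imwrite(f"pics/{n}0.png",im[:,:,::-1])
    c=eyes.get_calibration(n); print(n,c)
s=sensors.get_state(); print(s)
E
```

```text
scene {'camera_matrix': array([[413.4710496 ,   0.        , 318.41079308],
       [  0.        , 413.4710496 , 198.00558742],
       [  0.        ,   0.        ,   1.        ]]), 'k1': -0.04307382383406271, 'R': array([[-0.27607143,  0.96103983,  0.01367553],
       [ 0.81594935,  0.24186438, -0.52509836],
       [-0.50794806, -0.13380611, -0.85093166]]), 't': array([ 0.11606975, -0.43234789,  1.19818215])}
side {'camera_matrix': array([[430.05800188,   0.        , 318.43738758],
       [  0.        , 430.05800188, 206.27409744],
       [  0.        ,   0.        ,   1.        ]]), 'k1': -0.04567034099167994, 'R': array([[ 0.96887011, -0.24687456,  0.0185384 ],
       [-0.15015766, -0.64553156, -0.74882687],
       [ 0.19683342,  0.72273229, -0.66250633]]), 't': array([-0.52815341,  0.16314746,  0.89575772])}
{'time_s': 0.1, 'joint_pos': array([-1.43010649e+00,  1.59056471e-01,  1.59811141e+00,  2.61302546e-05,
        1.38619907e+00, -2.10097156e-01]), 'qd': array([-0.00027683, -0.00277913, -0.00317403, -0.0002694 ,  0.00181782,
       -0.00019202]), 'tau': array([-2.31542060e-05, -3.96995080e+01, -3.32335067e+01, -2.23938014e-04,
        4.30484943e-03,  7.96410319e-06]), 'tcp_pos': array([ 0.19750237, -0.53943645,  0.23037322]), 'tcp_rot': array([-3.09165036e+00, -5.47877407e-01, -1.36941227e-04]), 'force': array([0.10842739, 1.05162957, 0.39686767]), 'wrist_torque': array([-0.05628642, -0.03365377,  0.00711937]), 'finger_force': 0.0, 'gripper_width': 0.0852854884915068}
```

View pics/scene0.png

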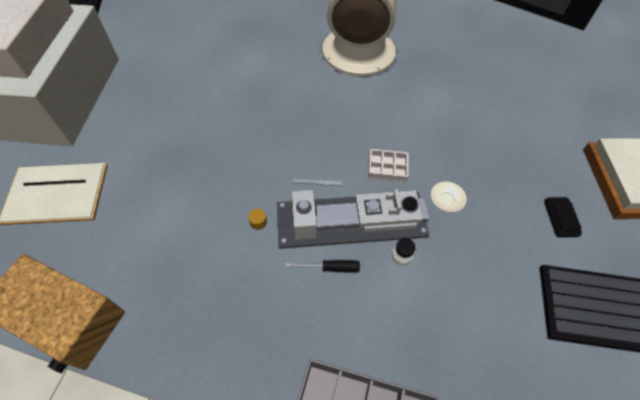

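View pics/side0.png

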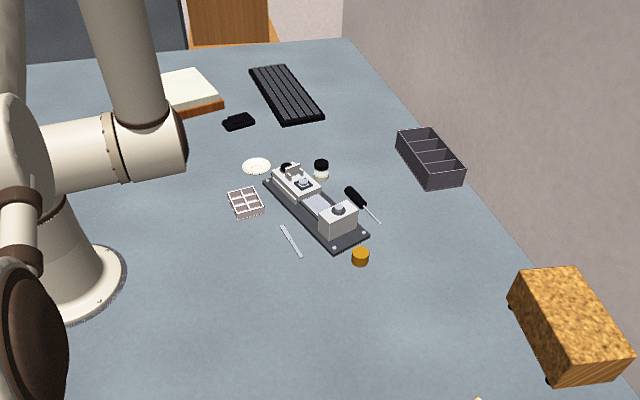

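The scene view shows the button at about (410,204), the push plate left of it, the puck at (374,206), and the stop block at (304,213). The slide points image-left, roughly world -y. In the side view the button is half hidden behind the push plate, at (286,168).

```bash
python3 - <<'E'
from h import *
im=cv2.imread("pics/scene0.png"); c=eyes.get_calibration("scene")
cv2.imwrite("pics/crop0.png",cv2.resize(im[180:256,270:436],None,fx=4.8,fy=4.8,interpolation=cv2.INTER_CUBIC))
g=im.max(axis=2)[185:225,395:425]
m=(g<50).astype(np.uint8); n,l,s,ce=cv2.connectedComponentsWithStats(m)
for i in range(1,n): print(s[i],ce[i]+[395,185])
i=1+s[1:,4].argmax(); u=ce[i]+[395,185]; print("button",onz(c,*u,.063))
print("puck",onz(c,374,206,.064))
# dark plate mask
roi=im[185:256,268:440].astype(int); m=((roi.max(2)<95)).astype(np.uint8)
n,l,s,ce=cv2.connectedComponentsWithStats(m); i=1+s[1:,4].argmax()
r=cv2.minAreaRect(np.argwhere(l==i)[:,::-1].astype(np.float32)); b=cv2.boxPoints(r)+[268,185]; print(b)
for p in b: print(onz(c,*p,.012))
E
```

```text
[  8  13  14  12 139] [409.47482014 203.53956835]
button [0.51837383 0.22277951 0.063     ]
puck [0.54562039 0.15350181 0.064     ]
[[274.37241364 247.66896057]
 [277.10689545 201.18275833]
 [429.52069092 210.14827728]
 [426.78619385 256.63447571]]
[ 0.66978097 -0.02294192  0.012     ]
[ 0.5621838 -0.0540451  0.012    ]
[0.48930494 0.27288775 0.012     ]
[0.60107738 0.28301748 0.012     ]
```

View pics/crop0.png

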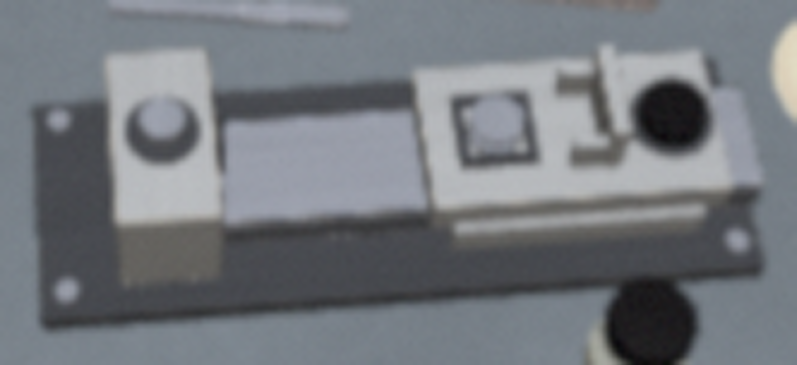

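The crop shows the plate's near edge from (43,325) to (762,272). The carriage top corners are (415,68), (433,213), (730,193) and (703,52), and the button is at about (672,116).

```bash
python3 - <<'E'
from h import *
c=eyes.get_calibration("scene")
f=lambda x,y,z: onz(c,270+(x+.5)/4.8-.5,180+(y+.5)/4.8-.5,z)
A=f(43,325,.012);B=f(762,272,.012);C=f(33,105,.012)
P=[f(*p,.052) for p in((415,68),(433,213),(730,193),(703,52))]
print(A,B,C,np.linalg.norm(A-B),np.linalg.norm(A-C)); print(*P)
ang=lambda d:np.degrees(np.arctan2(d[1],d[0]))
b1,b2,b3=f(59,119,.014),f(66,290,.014),f(737,239,.014)
print("hd",ang(A-B),ang(P[1]-P[2]),ang(P[0]-P[3]),ang(b2-b3),ang(C-A)+90, ang(P[0]-P[1])+90)
btn=f(672,116,.064);print("btn",btn, "nest",f(495,128,.052),"puck",f(497,117,.064))
cc=sum(P)/4; h=np.radians(ang(sum(P[:2])-sum(P[2:]))); e=np.array([np.cos(h),np.sin(h),0])
print("carr centre",cc,"btn from carriage",cc-e*.044, np.degrees(h))
ct=cv2.Rodrigues(sensors.get_state()["tcp_rot"])[0];print(ct)
E
```

```text
[ 0.66657488 -0.01492863  0.012     ] [0.55369417 0.27946833 0.012     ] [ 0.5632976  -0.05511953  0.012     ] 0.31529609236906075 0.11082195034244302
[0.51953458 0.1106894  0.052     ] [0.58791816 0.13466243 0.052     ] [0.54264645 0.25441525 0.052     ] [0.47471652 0.232071   0.052     ]
hd -69.02166251432459 -69.29125282644644 -69.73420372431916 -68.8086805644384 -68.73623633320167 -70.68100905370068
btn [0.51950221 0.22303315 0.064     ] nest [0.53962308 0.15109557 0.052     ] puck [0.54139086 0.15080895 0.064     ]
carr centre [0.53120393 0.18295952 0.052     ] btn from carriage [0.5158048  0.22417683 0.052     ] -69.51390442068504
[[ 9.39104265e-01  3.43632258e-01 -2.23369613e-04]
 [ 3.43632103e-01 -9.39102699e-01  1.76036276e-03]
 [ 3.95150423e-04 -1.72992115e-03 -9.99998426e-01]]
```

move_arm(
  series=[
    [0.3, -0.3, 0, 0, 0, 0, 0],
    [0.6, -0.6, 0, 0, 0, 0, 0],
    [0.94, -1, 0, 0, 0, 0, 0],
    [0.94, -1, 0, 0, 0, 0, 0],
    [0.94, -1, 0, 0, 0, 0, 0],
  ],
  squeeze=20,
)

```text
time_s: 0.52
tcp_pos: [0.2641, -0.3825, 0.23]
tcp_rot: [-3.087, -0.554, -0.002]
force: [-0.1, -0.5, -0.0]
gripper_width: 0.0254
finger_force: 0.0
```

move_arm(
  series=[
    [0.3, -0.3, 0, 0, 0, 0, 0],
    [0.6, -0.6, 0, 0, 0, 0, 0],
    [0.94, -1, 0, 0, 0, 0, 0],
    [0.94, -1, 0, 0, 0, 0, 0],
    [0.94, -1, 0, 0, 0, 0, 0],
  ],
)

```text
time_s: 0.93
tcp_pos: [0.3285, -0.2316, 0.2308]
tcp_rot: [-3.089, -0.557, -0.002]
force: [-0.9, -0.1, 0.3]
gripper_width: -0.0
finger_force: 0.0
```

move_arm(
  series=[
    [0.3, -0.3, 0, 0, 0, 0, 0],
    [0.6, -0.6, 0, 0, 0, 0, 0],
    [0.94, -1, 0, 0, 0, 0, 0],
    [0.94, -1, 0, 0, 0, 0, 0],
    [0.94, -1, 0, 0, 0, 0, 0],
  ],
)

```text
time_s: 1.35
tcp_pos: [0.3929, -0.0799, 0.2311]
tcp_rot: [-3.088, -0.561, -0.002]
force: [0.0, -0.5, -0.1]
gripper_width: 0.0001
finger_force: 0.0
```

move_arm(
  series=[
    [0.3, -0.3, 0, 0, 0, 0, 0],
    [0.6, -0.6, 0, 0, 0, 0, 0],
    [0.94, -1, 0, 0, 0, 0, 0],
    [0.94, -1, 0, 0, 0, 0, 0],
    [0.94, -1, 0, 0, 0, 0, 0],
  ],
)

```text
time_s: 1.77
tcp_pos: [0.4574, 0.0707, 0.231]
tcp_rot: [-3.089, -0.557, -0.001]
force: [0.4, 0.2, -0.5]
gripper_width: -0.0001
finger_force: 0.0
```

move_arm(
  series=[
    [0.3, -0.3, 0, 0, 0, 0, 0],
    [0.6, -0.6, 0, 0, 0, 0, 0],
    [0.85, -0.9, 0, 0, 0, 0, 0],
    [0.85, -0.9, 0, 0, 0, 0, 0],
    [0.85, -0.9, 0, 0, 0, 0, 0],
    [0.85, -0.9, 0, 0, 0, 0, 0],
    [0.85, -0.9, 0, 0, 0, 0, 0],
  ],
)

```text
time_s: 2.35
tcp_pos: [0.515, 0.201, 0.2308]
tcp_rot: [3.093, 0.547, -0.002]
force: [0.2, 0.5, -1.0]
gripper_width: -0.0001
finger_force: 0.0
```

```bash
python3 - <<'E'
from h import *
s=sensors.get_state();c=eyes.get_calibration("wrist")
im=eyes.get_image("wrist"); cv2.imwrite("pics/w1.png",im[:,:,::-1])
np.save("w1.npy",c,allow_pickle=True)
print(s["tcp_pos"],s["tcp_rot"],s["gripper_width"],s["time_s"])
print(proj(c,[[.5185,.2235,.064],[.54,.151,.052]]), -c["R"].T@c["t"])
E
```

```text
[0.51495212 0.20098786 0.23081415] [ 3.09288519e+00  5.47034282e-01 -1.87319567e-03] -0.00014594883040630383 2.35
[[305.9690902  172.04570609]
 [375.10939337 173.69482659]] [0.59290437 0.22983375 0.37375448]
```

View pics/w1.png

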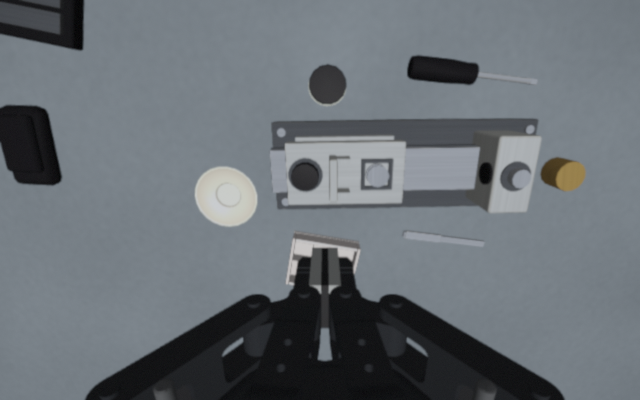

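The wrist view shows the button at about (305,176), the nest and puck at (377,174), the stop to the right, and the slide nearly level with the fingers' closing line.

```bash
python3 - <<'E'
from h import *
c=np.load("w1.npy",allow_pickle=True).item(); im=cv2.imread("pics/w1.png")
m=(im.max(2)[155:200,287:325]<60).astype(np.uint8);n,l,s,ce=cv2.connectedComponentsWithStats(m)
i=1+s[1:,4].argmax();print(s[i],ce[i]+[287,155])
b=onz(c,305,175,.064);print("btn",b)
a=lambda p,q,z:(lambda d:np.degrees(np.arctan2(d[1],d[0])))(onz(c,*q,z)-onz(c,*p,z))
print(a((281,132),(532,129),.014),a((286,141),(405,142),.052),a((287,205),(402,206),.052),a((272,122),(537,119),.012),a((278,208),(480,210),.012))
R=cv2.Rodrigues(sensors.get_state()["tcp_rot"])[0];t=sensors.get_state()["tcp_pos"]
print("tool y hd",np.degrees(np.arctan2(R[1,1],R[0,1])))
for bb in (b,[.5185,.2235,.064]): print("tool shift mm",R.T@(np.array(bb)-t)*1e3)
E
```

```text
[  4   7  28  28 605] [304.65950413 175.60495868]
btn [0.51511056 0.22342792 0.064     ]
-68.98610889396114 -70.38897798614342 -70.514764665318 -68.99121345343688 -70.60715114483858
tool y hd -69.98281795961469
tool shift mm [  8.08284464 -21.29146735 166.98071488]
tool shift mm [ 11.29220251 -20.19898278 166.97822602]
```

move_arm(
  series=[
    [0.08, -0.16, 0.2, 0, 0, 0, 0],
    [0.08, -0.16, 0.4, 0, 0, 0, 0],
    [0.08, -0.16, 0.6, 0, 0, 0, 0],
    [0.08, -0.16, 0.8, 0, 0, 0, 0],
    [0.08, -0.16, 1, 0, 0, 0, 0],
    [0.08, -0.16, 1, 0, 0, 0, 0],
    [0.08, -0.16, 1, 0, 0, 0, 0],
  ],
)

```text
time_s: 2.98
tcp_pos: [0.5165, 0.2222, 0.1106]
tcp_rot: [3.094, 0.546, -0.005]
force: [0.1, 0.6, 0.7]
gripper_width: -0.0
finger_force: 0.0
```

move_arm(
  series=[
    [0, 0, 0.1, 0, 0, 0, 0],
    [0, 0, 0.2, 0, 0, 0, 0],
    [0, 0, 0.28, 0, 0, 0, 0],
    [0, 0, 0.28, 0, 0, 0, 0],
    [0, 0, 0.28, 0, 0, 0, 0],
  ],
)

```text
time_s: 3.4
tcp_pos: [0.5169, 0.2235, 0.077]
tcp_rot: [3.093, 0.548, -0.002]
force: [0.3, -0.5, 0.6]
gripper_width: -0.0001
finger_force: 0.0
```

```bash
python3 - <<'E'
from h import *
s=sensors.get_state();print(s["tcp_pos"],s["force"])
for n in("wrist","scene"):
    im=eyes.get_image(n); c=eyes.get_calibration(n)
    p=proj(c,[s["tcp_pos"]])[0]; print(n,p)
    if n=="scene":
        u,v=p.astype(int); im=cv2.resize(im[v-40:v+50,u-70:u+70],None,fx=5,fy=5,interpolation=cv2.INTER_CUBIC)
    cv2.imwrite(f"pics/{n}2.png",im[:,:,::-1])
E
```

```text
[0.51686936 0.22353634 0.07699276] [ 0.3354535  -0.45120241  0.63607177]
wrist [325.04436292 262.21444985]
scene [411.34111276 199.49243237]
```

View pics/wrist2.png

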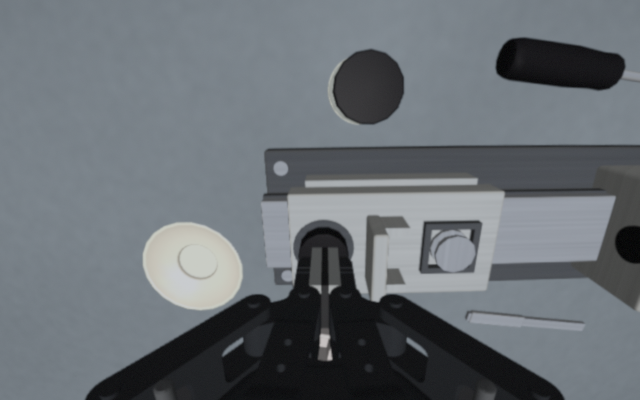

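View pics/scene2.png

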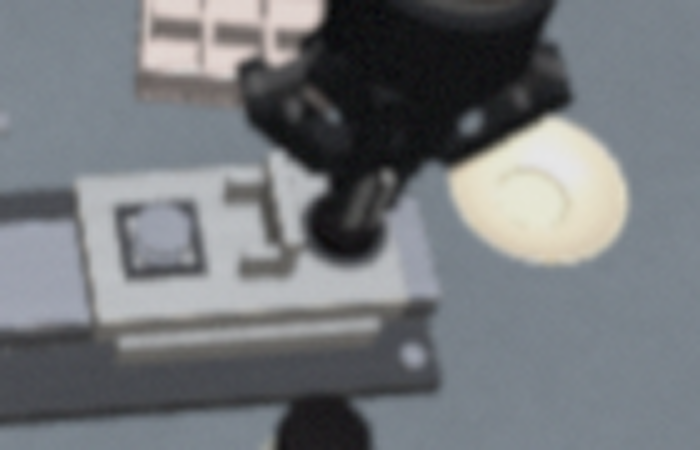

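The tip sits over the button's centre: (325,262) at tip height in the wrist view, with the button at (324,244). The push plate is clear on the right.

move_arm(
  series=[
    [0, 0, 0.05, 0, 0, 0, 0],
    [0, 0, 0.09, 0, 0, 0, 0],
    [0, 0, 0.12, 0, 0, 0, 0],
    [0, 0, 0.15, 0, 0, 0, 0],
    [0, 0, 0.17, 0, 0, 0, 0],
    [0, 0, 0.17, 0, 0, 0, 0],
    [0, 0, 0.17, 0, 0, 0, 0],
  ],
)

```text
time_s: 4.08
tcp_pos: [0.5175, 0.2237, 0.0576]
tcp_rot: [-3.093, -0.548, 0.0]
force: [-1.3, -0.0, 5.2]
gripper_width: -0.0
finger_force: 2.5
```

move_arm(
  series=[
    [0, 0, 0.01, 0, 0, 0, 0],
    [0, 0, 0.02, 0, 0, 0, 0],
    [0, 0, 0.02, 0, 0, 0, 0],
    [0, 0.03, 0.02, 0, 0, 0, 0],
    [0, 0.06, 0.02, 0, 0, 0, 0],
    [0, 0.09, 0.02, 0, 0, 0, 0],
    [0, 0.12, 0.02, 0, 0, 0, 0],
    [0, 0.15, 0.02, 0, 0, 0, 0],
    [0, 0.18, 0.02, 0, 0, 0, 0],
    [0, 0.21, 0.02, 0, 0, 0, 0],
    [0, 0.24, 0.02, 0, 0, 0, 0],
  ],
)

```text
time_s: 5.0
tcp_pos: [0.5278, 0.1968, 0.056]
tcp_rot: [-3.093, -0.548, -0.002]
force: [-3.0, 1.0, 8.6]
gripper_width: -0.0002
finger_force: 3.8
```

```bash
python3 - <<'E'
from h import *
s=sensors.get_state();print(s["tcp_pos"],s["force"])
im=eyes.get_image("wrist");cv2.imwrite("pics/w3.png",im[:,:,::-1])
E
```

```text
[0.52781965 0.19684556 0.05599797] [-2.97563565  1.04770377  8.62145065]
```

View pics/w3.png

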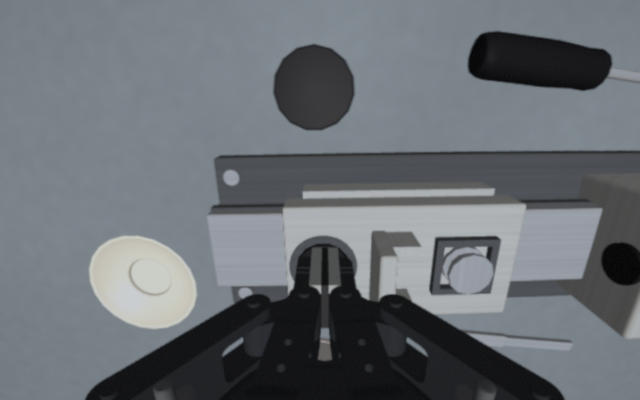

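The carriage came along with the tip by friction. The tip is still on the button, and the puck is in its nest at (467,268). I'll keep going.

move_arm(
  series=[
    [0, 0.04, 0, 0, 0, 0, 0],
    [0, 0.08, 0, 0, 0, 0, 0],
    [0, 0.12, 0, 0, 0, 0, 0],
    [0, 0.16, 0, 0, 0, 0, 0],
    [0, 0.2, 0, 0, 0, 0, 0],
    [0, 0.24, 0, 0, 0, 0, 0],
    [0, 0.28, 0, 0, 0, 0, 0],
    [0, 0.32, 0, 0, 0, 0, 0],
    [0, 0.36, 0, 0, 0, 0, 0],
    [0, 0.4, 0, 0, 0, 0, 0],
    [0, 0.43, 0, 0, 0, 0, 0],
    [0, 0.46, 0, 0, 0, 0, 0],
  ],
)

```text
time_s: 6.05
tcp_pos: [0.5477, 0.145, 0.0561]
tcp_rot: [-3.093, -0.548, -0.005]
force: [0.8, 2.5, 5.4]
gripper_width: -0.0001
finger_force: 2.8
```

move_arm(
  series=[
    [0, 0.02, 0, 0, 0, 0, 0],
    [0, 0.04, 0, 0, 0, 0, 0],
    [0, 0.05, 0, 0, 0, 0, 0],
    [0, 0.06, 0, 0, 0, 0, 0],
    [0, 0.06, 0, 0, 0, 0, 0],
  ],
)

```text
time_s: 6.47
tcp_pos: [0.5499, 0.1387, 0.056]
tcp_rot: [-3.092, -0.547, -0.004]
force: [0.1, 2.8, 5.2]
gripper_width: 0.0001
finger_force: 2.8
```

move_arm(
  series=[
    [0, 0.02, 0, 0, 0, 0, 0],
    [0, 0.04, 0, 0, 0, 0, 0],
    [0, 0.04, 0, 0, 0, 0, 0],
  ],
)

```text
time_s: 6.72
tcp_pos: [0.5512, 0.1344, 0.056]
tcp_rot: [-3.092, -0.547, -0.003]
force: [-1.6, 3.3, 6.0]
gripper_width: -0.0004
finger_force: 3.3
```

move_arm(
  series=[
    [0, 0.02, 0, 0, 0, 0, 0],
    [0, 0.04, 0, 0, 0, 0, 0],
    [0, 0.04, 0, 0, 0, 0, 0],
  ],
)

```text
time_s: 6.97
tcp_pos: [0.5528, 0.1299, 0.056]
tcp_rot: [-3.092, -0.547, -0.003]
force: [-2.0, 3.4, 6.5]
gripper_width: 0.0002
finger_force: 3.4
```

```bash
python3 - <<'E'
from h import *
s=sensors.get_state();print(s["tcp_pos"],s["force"])
im=eyes.get_image("wrist");cv2.imwrite("pics/w4.png",im[:,:,::-1])
E
```

```text
[0.55278395 0.12994553 0.05599212] [-1.97709234  3.37702505  6.49167433]
```

View pics/w4.png

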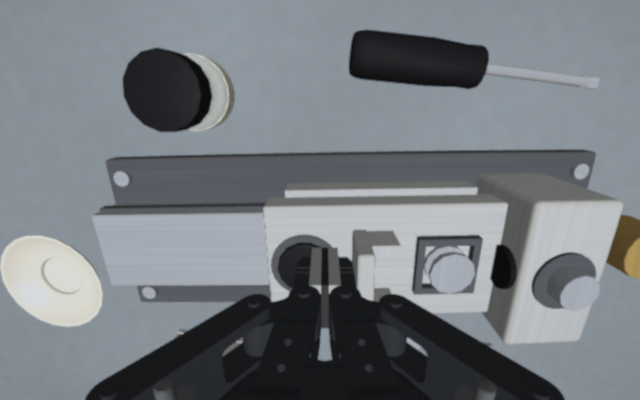

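The nose now appears to meet the stop block at about x=500, and the tip has slid about 8 mm across the button (centre at 304). I'll push on to plate contact to confirm it is seated.

move_arm(
  series=[
    [0, 0.01, 0, 0, 0, 0, 0],
    [0, 0.02, 0, 0, 0, 0, 0],
    [0, 0.02, 0, 0, 0, 0, 0],
  ],
)

```text
time_s: 7.27
tcp_pos: [0.5531, 0.129, 0.056]
tcp_rot: [-3.09, -0.547, -0.002]
force: [-3.6, 9.0, 7.8]
gripper_width: -0.0001
finger_force: 5.9
```

move_arm(
  series=[
    [0, 0.01, 0, 0, 0, 0, 0],
    [0, 0.02, 0, 0, 0, 0, 0],
    [0, 0.02, 0, 0, 0, 0, 0],
  ],
)

```text
time_s: 7.52
tcp_pos: [0.5531, 0.1289, 0.056]
tcp_rot: [-3.086, -0.546, -0.001]
force: [-5.4, 16.2, 10.3]
gripper_width: -0.0002
finger_force: 9.9
```

It won't move at about 17 N, so the carriage is home. I'll lift straight up while still lightly pushing.

move_arm(
  series=[
    [0, 0, -0.03, 0, 0, 0, 0],
    [0, 0, -0.06, 0, 0, 0, 0],
    [0, 0, -0.09, 0, 0, 0, 0],
    [0, -0.02, -0.14, 0, 0, 0, 0],
    [0, -0.05, -0.25, 0, 0, 0, 0],
    [0, -0.05, -0.5, 0, 0, 0, 0],
    [0, -0.05, -0.8, 0, 0, 0, 0],
    [0, -0.05, -1, 0, 0, 0, 0],
    [0, -0.05, -1, 0, 0, 0, 0],
    [0, -0.05, -1, 0, 0, 0, 0],
  ],
)

```text
time_s: 8.35
tcp_pos: [0.5534, 0.1299, 0.1779]
tcp_rot: [3.092, 0.548, 0.009]
force: [-1.0, -0.0, -0.9]
gripper_width: -0.0003
finger_force: 0.0
```

```bash
python3 - <<'E'
from h import *
s=sensors.get_state();print(s["tcp_pos"],s["force"])
c=eyes.get_calibration("wrist");im=eyes.get_image("wrist");cv2.imwrite("pics/w5.png",im[:,:,::-1])
e=np.array([np.cos(np.radians(-69.5)),np.sin(np.radians(-69.5)),0])
b=np.array([.517,.2235,0])+.09*e; n=b+.109*e
print(proj(c,[b+[0,0,.064],b+[0,0,.056],n+[0,0,.052]]))
g=im.max(axis=2)
u,v=proj(c,[b+[0,0,.064]])[0].astype(int)
m=(g[v-30:v+30,u-30:u+30]<60).astype(np.uint8);k,l,st,ce=cv2.connectedComponentsWithStats(m)
i=1+st[1:,4].argmax();print(st[i],ce[i]+[u-30,v-30])
E
```

```text
[0.55338054 0.12994995 0.17785637] [-0.97387809 -0.02291765 -0.94976387]
[[313.2205375  199.58973184]
 [313.51099523 196.933865  ]
 [428.70395993 194.76444763]]
[ 13  16  33  32 825] [311.89818182 200.87151515]
```

View pics/w5.png

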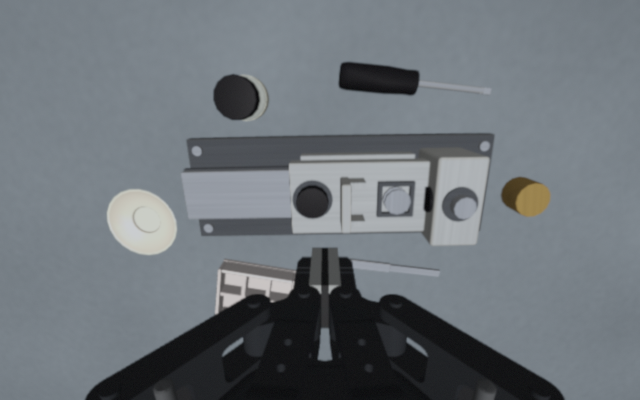

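The carriage nose sits against the stop at x≈428. The button is at (312,201), nearer the predicted "up" position (row 199.6) than the "down" one (196.9). The puck lies in its nest at (396,200), and the other objects show no sign of having been touched.

```bash
python3 -c "
from plant import job; print(job.finish_job())"
```

```text
the job is handed in; nothing more can be done
None
```

I pushed the carriage home against the end stop with the button held down, then released it to lock there, and handed the job in at about 8.4 s. That it is home rests on it not moving under a 17 N push, and that the button is up rests on the last wrist picture; the puck is still in its nest.

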